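# Put the screwdrivers away in the push-to-open tool chest

## Task

Open the grey tool chest: press the yellow spot on its red lid so that the push catch pops it ajar, let go, then swing the lid up until it stands upright. Lay every screwdriver that is on the bench into the chest, each in its own notches, handle on the low front rail (the robot's side) and shaft on the higher rear rail, lying level and straight. Then swing the lid down and press it until the catch holds it shut, and leave the meter, pliers and spray can where they are.

Things in the scene. Friction and masses are not known exactly. Their poses are not given: they have to be found in the camera images.
- chest: Grey steel tool chest fixed to the bench, 250 (x) x 270 (y) x 90 mm high, walls and floor 6 mm thick, open on top under its red lid. Origin: centre of its underside, on the bench; x points from the front wall (robot side) to the hinge wall, z up. Inside are two notched wooden rails along y and, at both ends, wooden end strips 60 mm high that leave 219 mm free from x = -107 to +112. Catch parts stand in the two front corners.
- rail_front (a point): Middle of the top of the low front rail: chest x = -70, y = 0, z = 34 mm (height of its notch floors). 14 mm wide; sloping teeth 11 mm high part it into four notches at chest y = -81, -27, +27, +81 mm, each 33 mm wide at its floor and wider above. Carries the handles.
- rail_rear (a point): Middle of the top of the higher rear rail: chest x = +50, y = 0, z = 43 mm (height of its notch floors). 14 mm wide; sloping teeth 14 mm high, four notches at the same y as the front rail, 26 mm wide at the floor. Carries the shafts.
- lid (a joint): Angle (rad) of the red lid about the hinge along the chest's +x wall: 0 = shut and caught, positive = front edge up, 1.57 = upright, stop at 1.75. Stiff hinge: it stays where it is left; swing it slowly (about 0.5 rad/s). Lid 0.2 kg, 250 x 274 x 8 mm. The caught lid cannot be lifted. Pressed to the stop (-0.031) and let go, it springs ajar to about 0.17.
- lid_hinge (a point): Middle of the hinge line: chest x = +125, y = 0, z = 98 mm; the underside of the shut lid is level with it.
- lid_bar (a point): Middle of the straight round steel bar handle on top of the lid: 10 mm thick, 110 mm long along the chest's y axis, its axis 36 mm above the lid's top face, 195 mm from the hinge line along the lid and 44 mm off the hinge line across it. It moves with the lid.
- lid_press (a point): Yellow spot, 24 mm, on the lid's top by its front edge, 233 mm from the hinge, 106 mm up when shut; moves with the lid. To free the lid press 7 mm down to the hard stop (it takes 5 to 8 N; go by the travel, a quick touch alone jolts more than that) and let go. To shut it, press from ajar right down to the same stop and let go: it returns to 0 and holds. A half press may do nothing; a full press on the shut lid frees it again.
- lane_1 (a point): Where the origin of a screwdriver lies when it is properly seated in notch pair 1 of the chest: chest x = -35, z = 47 mm, y = -81 mm.
- lane_2 (a point): Where the origin of a screwdriver lies when it is properly seated in notch pair 2 of the chest: chest x = -35, z = 47 mm, y = -27 mm.
- lane_3 (a point): Where the origin of a screwdriver lies when it is properly seated in notch pair 3 of the chest: chest x = -35, z = 47 mm, y = 27 mm.
- lane_4 (a point): Where the origin of a screwdriver lies when it is properly seated in notch pair 4 of the chest: chest x = -35, z = 47 mm, y = 81 mm.
- driver_1: Screwdriver, red square handle with black bands, 0.08 to 0.15 kg; may be absent. Handle 26 x 26 mm from x = -55 (butt) to +50 mm, steel shaft 8 mm thick on to x = +130. Origin on the long axis, x towards the tip; centre of mass at x = +11 mm, a good place to grip. May lie on any of the handle's four sides; flat on the bench the origin is 13 mm up and the shaft hangs clear.
- driver_2: Screwdriver, yellow square handle with black bands, 0.08 to 0.15 kg; may be absent. Handle 26 x 26 mm from x = -55 (butt) to +50 mm, steel shaft 8 mm thick on to x = +130. Origin on the long axis, x towards the tip; centre of mass at x = +11 mm, a good place to grip. May lie on any of the handle's four sides; flat on the bench the origin is 13 mm up and the shaft hangs clear.
- driver_3: Screwdriver, blue square handle with black bands, 0.08 to 0.15 kg; may be absent. Handle 26 x 26 mm from x = -55 (butt) to +50 mm, steel shaft 8 mm thick on to x = +130. Origin on the long axis, x towards the tip; centre of mass at x = +11 mm, a good place to grip. May lie on any of the handle's four sides; flat on the bench the origin is 13 mm up and the shaft hangs clear.
- driver_4: Screwdriver, orange square handle with black bands, 0.08 to 0.15 kg; may be absent. Handle 26 x 26 mm from x = -55 (butt) to +50 mm, steel shaft 8 mm thick on to x = +130. Origin on the long axis, x towards the tip; centre of mass at x = +11 mm, a good place to grip. May lie on any of the handle's four sides; flat on the bench the origin is 13 mm up and the shaft hangs clear.
- driver_1_tip (a point): Tip of the shaft of driver_1.
- driver_2_tip (a point): Tip of the shaft of driver_2.
- driver_3_tip (a point): Tip of the shaft of driver_3.
- driver_4_tip (a point): Tip of the shaft of driver_4.
- meter: Orange handheld meter, 140 x 75 x 43 mm, lying on the bench beyond the work; origin under its centre. Not to be moved.
- pliers: Red-handled pliers lying on the bench, about 165 x 50 x 14 mm; origin under the middle. Not to be moved.
- spray_can: Spray can, 54 mm across, 150 mm tall, standing; origin under its centre. Not to be moved.
Mind the look-alikes: they are no part of the job. Several things look just like the driver_3: the one meant starts farthest from the robot's base. Of the things shaped like the driver_1, the red one is meant.

How it is judged:
By the outcome, as a careful person would: the job done as asked, in the order asked, and still so for the second after the job is handed in, with the robot touching nothing.
Of driver_1, driver_2, driver_3, driver_4 only 2 to 4 are there at a start; the rules pass over those that are not, and their reading is None.
At some moment in a run one of driver_1, driver_2, driver_3, driver_4 may be knocked a few centimetres aside while the robot is not near it.
Once in a run the grip may slacken for a moment while it holds something.
It also fails if it takes over 210 s, if anything falls off the work surface, if the arm or the gripper's body presses on something with over 40 N, if the wrist force passes 120 N, or if a joint passes its speed limit or range.

## Robot

A 6-joint arm with a two-finger parallel gripper is mounted at the origin on the work surface. World frame = base frame: x ahead of the robot, y to its left, z up, the work surface at z = 0. Lengths are in m, angles in rad, forces in N, time in s.
With the tool pointing down it reaches from about 0.25 to 0.775 m from the base axis. Payload 4 kg.
Tool frame: the origin (TCP) lies midway between the tips of the shut fingers; the grasp point (between the pads) lies grip_point_offset behind it (grip_point_offset is the distance from the TCP to the grasp point, in m); z points along the fingers, y is the line along which they close (so a half turn about z gives the same grasp; the last joint's range is limited). The gripper opens to 94 mm and grips with 3 to 60 N. Pads are 16 mm wide; open, the fingers measure 119 mm over their backs; the gripper's body (75 mm by 177 mm) begins 78 mm behind the grasp point.
Start: joints at [1.055, 0.087, 1.371, -0, 1.684, -0.103], TCP at [0.221, 0.504, 0.206] pointing down, gripper open.
Joint ranges: [-3.1, 3.1], [-0.76, 2.03], [0.27, 2.55], [-1.08, 4.22], [0.17, 2.65], [-2.57, 2.57]. Speed limits (rad/s): [2.79, 2.79, 3.14, 3.14, 3.14, 3.14].

## Interface

Orientations are given as [roll, pitch, yaw] about the fixed x, y, z axes, in that order (R = Rz(yaw) Ry(pitch) Rx(roll)).
In Python, from bench import * gives the robot as it stands. The module is installed in compiled form; this text tells all that it offers.
- The arm moves only by the tool apply_moves, never from a script. Its argument "commands" is a list of rows, each a list of 7 numbers: the turn, a rotation vector about the world's x, y, z in rad, then the shift along the world's x, y, z in m, then the opening in per cent of the stroke, from 0 (shut) to 100 (fully open). In form: [[ax, ay, az, x, y, z, jaw], ...]. A call has exactly 5 rows; each row is the pose to reach, as a shift and turn from the pose commanded when the call began; what a row does not reach only later rows make up. A row lasts 1/10 s, in which the tool goes at most 50 mm and 8.59 degrees, less where a joint would pass 70% of its speed; a pose out of reach is approached as far as the arm can. A call with a gripper value outside its range is refused whole. The fingers move at their own pace and stop on an object; the grip force is fixed at half the most. Time passes only in rows, so rows that repeat a pose let the fingers close, or fill a call up. It gives the time, the measured TCP pose, the force, the opening and the grip force at its end, in the units of the state.
- get_obs(): the state, without advancing time (a new reading comes with each control period).
- snapshot(name): name is "scene" or "top"; returns a dict with "pixels" (384x512x3 uint8, red, green, blue), "vertical_fov" (degrees; the focal length in pixels is half the picture's height over the tangent of half this angle, whatever the lens; pixels are square), "cx", "cy" (the principal point, pixels), "rvec" (rotation vector, rad) and "tvec" (3), from world to camera coordinates, as OpenCV has them. Camera axes: x right, y down, z forward; pixel columns grow to the right and rows downward; lengths in m; the calibration is good to about 2 mm. A picture is of the moment at which its call begins. There is no depth.
- close_job(): hands the job in; it is judged then, once.
Trained networks look in the newest picture that a camera, given by its name, has taken for a name from the list of things; names that differ only in an ending like _2 or _b are one class to them, and where a whole thing is asked for, a point or a joint stands for the part that bears it (a point fixed in the world has none). Each returns a list of dicts, best first, with "score" (0 to 1); they miss things now and then, are a little off and sometimes report something else, mostly with a low value. They report only what shows in the picture. A call takes as long as a camera call. They do not tell look-alikes from the thing itself.
- masks_of(camera, query): "mask" (384x512 bool, what is visible of it) and "extent" ([left, top, right, bottom] in pixels, round what is visible of it).
- place_of(camera, query): "pixel" ([column, row] in pixels: a listed point, or the origin of a listed thing).
The state is a dict: "time": time; "joint_positions": joint angles; "qvel": joint speeds; "joint_torque": joint torques, N m; "tool_pos": TCP position; "ee_rot": TCP orientation; "wrist_force": force on the tool from outside, world axes, zero at the start; "wrist_torque": the same for the moment, N m; "width": finger opening in m; "finger_force": force on a finger pad.
Only numpy, scipy, OpenCV 4.12 (cv2) and the standard library are available. Lean on these libraries where they do the work, as an engineer would, in place of code of your own. Each camera call takes 0.05 s, during which the arm holds its last target. There are 200 camera calls.

## Working session

There is one attempt and no reset: what is moved stays moved. The work goes in short steps, Python scripts to look and compute and a tool call to move; the robot and the scene stay as the last step left them, time stands still between calls to the robot, and variables do not carry over. Pictures are saved under pics/ and viewed, at most 14 in all, crops included, and the job is handed in when it is done.

Besides the shell and the picture viewer there is one more tool, called after ">>>" as a command line: name --pt "numbers of a row" for each row, then --argument value for the rest. apply_moves: Moves the arm, as the interface text tells. Its arguments: {"type":"object","properties":{"commands":{"type":"array"}},"required":["commands"]}

```bash
mkdir -p pics; cat > h.py <<'E'
from bench import *
import numpy as np, cv2
def cam(s):
    f=s["pixels"].shape[0]/2/np.tan(np.radians(s["vertical_fov"])/2)
    K=np.array([[f,0,s["cx"]],[0,f,s["cy"]],[0,0,1]]); R=cv2.Rodrigues(np.array(s["rvec"],float))[0]
    return K,R,np.array(s["tvec"],float)
def ray(s,px,z):
    K,R,t=cam(s); d=R.T@np.linalg.inv(K)@np.array([px[0],px[1],1.]); c=-R.T@t
    return c+d*(z-c[2])/d[2]
def proj(s,P):
    K,R,t=cam(s); q=K@(R@np.array(P,float)+t); return q[:2]/q[2]
def save(s,n,crop=None,scale=1.5):
    im=s["pixels"][:,:,::-1]
    if crop: im=im[crop[1]:crop[3],crop[0]:crop[2]]
    cv2.imwrite("pics/"+n,cv2.resize(im,None,fx=scale,fy=scale,interpolation=cv2.INTER_CUBIC))
E
python3 - <<'E'
from h import *
np.set_printoptions(precision=4,suppress=True)
for n in("top","scene"):
    s=snapshot(n); save(s,n+"0.png"); K,R,t=cam(s); print(n,K[0,0],-R.T@t,R.tolist())
    for q in("driver_1","driver_1_tip","chest","lid_press","lid_bar","lid_hinge","driver_3","pliers","spray_can","meter"):
        z=dict(driver_1=.013,driver_3=.013,driver_1_tip=.013,lid_press=.106,lid_bar=.142,lid_hinge=.098).get(q,0)
        for r in place_of(n,q): print(q,r["score"],np.array(r["pixel"]),ray(s,r["pixel"],z))
print(get_obs())
E
```

```text
top 431.38913927400574 [ 0.3768 -0.0758  1.3197] [[-0.007167869479982492, -0.9999682204939649, 0.0034899354221959444], [-0.9915766911988938, 0.006656281539796471, -0.1293497560381029], [0.12932241537402442, -0.0043877007869875945, -0.9915928907387508]]
driver_1 0.83 [272.3 199.7] [ 0.5265 -0.1281  0.013 ]
driver_1 0.83 [123.2 306.2] [0.2132 0.3156 0.013 ]
driver_1 0.83 [394.4 272.4] [ 0.3055 -0.4902  0.013 ]
driver_1 0.8 [297.8 215.8] [ 0.4768 -0.2049  0.013 ]
driver_1 0.72 [330.6 291.8] [ 0.2502 -0.2979  0.013 ]
driver_1_tip 0.73 [308.1 173.8] [ 0.6059 -0.2391  0.013 ]
driver_1_tip 0.7 [437.9 296.1] [ 0.2354 -0.6161  0.013 ]
driver_1_tip 0.56 [369.4 240.6] [ 0.4005 -0.4194  0.013 ]
chest 0.64 [177.2 194.1] [0.5474 0.1643 0.    ]
lid_press 0.78 [163.5 229. ] [0.4352 0.1818 0.106 ]
lid_bar 0.59 [164.8 215.3] [0.4708 0.1714 0.142 ]
lid_hinge 0.74 [180.8 148. ] [0.6691 0.1383 0.098 ]
driver_3 0.83 [272.3 199.7] [ 0.5265 -0.1281  0.013 ]
driver_3 0.83 [123.2 306.2] [0.2132 0.3156 0.013 ]
driver_3 0.83 [394.4 272.4] [ 0.3055 -0.4902  0.013 ]
driver_3 0.8 [297.8 215.8] [ 0.4768 -0.2049  0.
[... 1476 characters left out ...]

driver_3 0.52 [220.7 224. ] [ 0.4689 -0.2173  0.013 ]
pliers 0.94 [267.  282.6] [ 0.7441 -0.287   0.    ]
spray_can 0.75 [342.2 220.1] [0.7938 0.0955 0.    ]
meter 0.71 [320.9 247.6] [ 0.8015 -0.0598  0.    ]
{'time': 1.1, 'joint_positions': array([ 1.0549,  0.0872,  1.3707, -0.    ,  1.6836, -0.1031]), 'qvel': array([ 0.0005,  0.0014,  0.0004, -0.0021,  0.0019,  0.0013]), 'joint_torque': array([ -0.0004, -34.0052, -30.2605,   0.0717,   0.0238,  -0.    ]), 'tool_pos': array([0.2206, 0.5038, 0.2055]), 'ee_rot': array([3.1415, 0.    , 2.7289]), 'wrist_force': array([0.4637, 0.8961, 0.0619]), 'wrist_torque': array([-0.0257, -0.0253,  0.0671]), 'finger_force': 0.0, 'width': 0.09384161969315193}
```

View pics/top0.png

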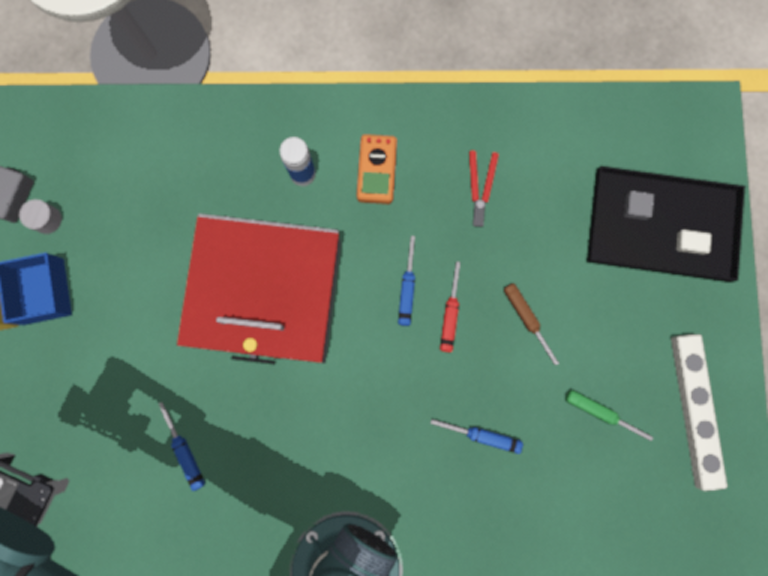

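View pics/scene0.png

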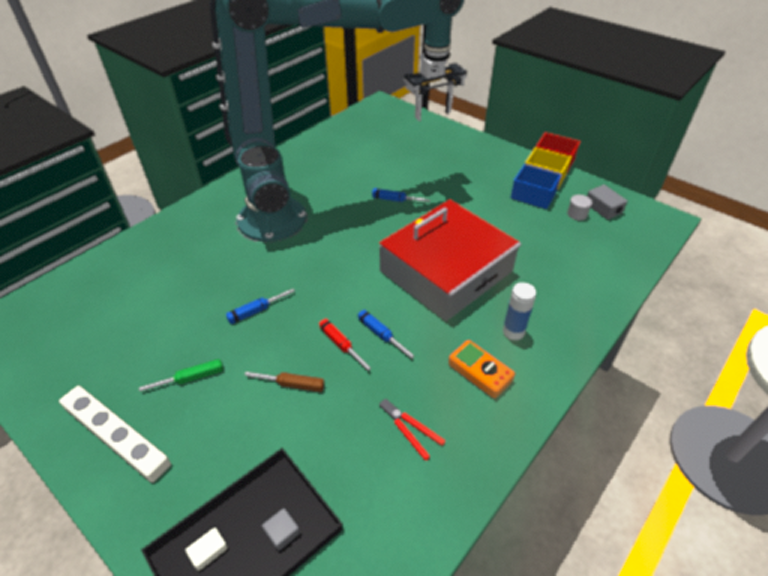

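The top view shows the chest lid's yellow spot at about (250,345), with the bar just above it. The red driver is at (450,320), the far blue one at (407,300), and there are no yellow or orange drivers. The other blues at (495,440) and (187,465), plus the green and brown ones, are decoys.

```bash
cat >> h.py <<'E'
def plane(s,pts,z): return np.array([ray(s,p,z)[:2] for p in pts])
def lidfit(s,z=.106):
    hsv=cv2.cvtColor(s["pixels"],cv2.COLOR_RGB2HSV)
    m=(((hsv[...,0]<8)|(hsv[...,0]>172))&(hsv[...,1]>150)&(hsv[...,2]>60)).astype(np.uint8)
    m=cv2.morphologyEx(m,cv2.MORPH_CLOSE,np.ones((9,9)))
    c=max(cv2.findContours(m,0,cv2.CHAIN_APPROX_NONE)[0],key=cv2.contourArea)[:,0,:].astype(float)
    P=plane(s,c,z); r=cv2.minAreaRect((P*1000).astype(np.float32)); return r
def drivers(s,cam,q="driver_1",zs=.013):
    out=[]
    for r in masks_of(cam,q):
        m=r["mask"]; ys,xs=np.nonzero(m)
        if len(xs)<30: continue
        px=np.c_[xs,ys].astype(float); P=plane(s,px,zs)
        c=np.median(s["pixels"][m],0)
        mu=P.mean(0); u=np.linalg.svd(P-mu,full_matrices=False)[2][0]
        a=(P-mu)@u
        w=(P-mu)@np.array([-u[1],u[0]])
        lo=np.abs(w[a<np.percentile(a,20)]).mean(); hi=np.abs(w[a>np.percentile(a,80)]).mean()
        if hi>lo: u=-u; a=-a
        L=a.max()-a.min(); butt=mu+u*a.min()
        out.append((r["score"],c,butt,mu+u*(a.max()),L,mu+u*(a.min()+.055*L/.185),np.arctan2(u[1],u[0])))
    return out
E
python3 - <<'E'
from h import *
np.set_printoptions(precision=4,suppress=True)
for n in("top","scene"):
    s=snapshot(n); print(n,lidfit(s))
    for d in drivers(s,n): print(*d)
E
```

```text
top ((538.8523559570312, 159.38973999023438), (271.3288269042969, 244.9790496826172), 82.8436050415039)
0.94 [ 67. 111. 164.] [ 0.4731 -0.115 ] [ 0.6532 -0.1349] 0.18123020473673124 [ 0.5267 -0.1209] -0.10988867042447557
0.78 [192.  80.  76.] [ 0.4236 -0.2006] [ 0.5994 -0.2274] 0.1777963505308111 [ 0.4759 -0.2086] -0.1508137265206546
0.77 [135.  97.  70.] [ 0.5532 -0.3294] [ 0.3946 -0.4202] 0.1827259644499423 [ 0.5061 -0.3564] -2.621723420043589
0.74 [ 73. 116. 172.] [ 0.2302 -0.3455] [ 0.2825 -0.1719] 0.18128804327595285 [ 0.2457 -0.2939] 1.278038744222997
0.7 [ 36.  62. 109.] [0.1573 0.2889] [0.3194 0.3693] 0.18093123204595027 [0.2055 0.3128] 0.4605607930416019
0.65 [ 86. 157. 104.] [ 0.3361 -0.4363] [ 0.2465 -0.6032] 0.18940694010660372 [ 0.3095 -0.4859] -2.0632911030998615
0.26 [154. 156. 155.] [0.8678 0.1237] [0.7693 0.0809] 0.10740238918389816 [0.8385 0.111 ] -2.730859774187073
scene ((537.9505615234375, 159.57131958007812), (279.1426696777344, 247.1612548828125), 83.06085968017578)
0.86 [ 34.   95.  150.5] [ 0.2296 -0.3465] [ 0.2658 -0.2072] 0.14391832997615098 [ 0.2404 -0.3051] 1.3167826183120417
0.82 [196.  39.  29.] [ 0.4147 -0.1991] [ 0.5986 -0.2289] 0.18626797071007178 [ 0.4694 -0.208 ] -0.16088196869593616
0.74 [ 35. 174.  74.] [ 0.3315 -0.4449] [ 0.2797 -0.5372] 0.10581184139899677 [ 0.3161 -0.4723] -2.082618949920091
0.71 [200.  40.  29.] [0.4447 0.4323] [ 0.5834 -0.0122] 0.4656079242403246 [0.4859 0.3001] -1.268240077803195
0.65 [133.  88.  45.] [ 0.5532 -0.3308] [ 0.4552 -0.383 ] 0.11106441009332002 [ 0.524  -0.3463] -2.6524536474091573
0.61 [ 33. 100. 182.] [ 0.4694 -0.1145] [ 0.654  -0.1375] 0.18603943891448113 [ 0.5243 -0.1213] -0.12418638691824382
0.54 [ 23.  57. 109.] [0.1528 0.2885] [0.2601 0.3342] 0.11667964424965235 [0.1847 0.3021] 0.4024045009000891
```

```bash
python3 - <<'E'
from h import *
np.set_printoptions(precision=4,suppress=True)
print(grip_point_offset if 'grip_point_offset' in globals() else [k for k in dir() if not k.startswith('_')])
for n in("top","scene"):
    s=snapshot(n); h=cv2.cvtColor(s["pixels"],cv2.COLOR_RGB2HSV)
    m=(h[...,0]>20)&(h[...,0]<34)&(h[...,1]>120)&(h[...,2]>120)
    c=proj(s,[.4312,.1728,.106]); ys,xs=np.nonzero(m); k=np.hypot(xs-c[0],ys-c[1])<12
    print(n,c,k.sum(), ray(s,[xs[k].mean(),ys[k].mean()],.106))
E
```

```text
0.0188
top [166.676  230.4165] 48 [0.4338 0.1739 0.106 ]
scene [279.159  147.8947] 7 [0.4272 0.1769 0.106 ]
```

>>> apply_moves --pt "0 0 0.1 0.03 -0.04 0 50" --pt "0 0 0.2 0.06 -0.08 0 20" --pt "0 0 0.29 0.09 -0.12 0 0" --pt "0 0 0.29 0.12 -0.16 0 0" --pt "0 0 0.29 0.15 -0.2 0 0"

```text
time: 1.9
tool_pos: [0.3715, 0.3023, 0.2058]
ee_rot: [3.141, 0.001, 3.019]
wrist_force: [1.0, -0.5, -0.6]
width: 0.0574
finger_force: 0.0
```

>>> apply_moves --pt "0 0 0 0.02 -0.045 0 0" --pt "0 0 0 0.04 -0.09 0 0" --pt "0 0 0 0.06 -0.129 0 0" --pt "0 0 0 0.06 -0.129 -0.04 0" --pt "0 0 0 0.06 -0.129 -0.09 0"

```text
time: 2.4
tool_pos: [0.4339, 0.1739, 0.1176]
ee_rot: [3.138, 0.008, 3.015]
wrist_force: [0.4, -0.8, -0.5]
width: 0.0174
finger_force: 0.0
```

>>> apply_moves --pt "0 0 0 0 0 -0.003 0" --pt "0 0 0 0 0 -0.006 0" --pt "0 0 0 0 0 -0.008 0" --pt "0 0 0 0 0 -0.01 0" --pt "0 0 0 0 0 -0.012 0"

```text
time: 2.9
tool_pos: [0.4323, 0.1756, 0.1063]
ee_rot: [3.14, 0.004, 3.02]
wrist_force: [-2.0, -0.4, 7.1]
width: 0.0006
finger_force: 3.6
```

>>> apply_moves --pt "0 0 0 0 0 -0.001 0" --pt "0 0 0 0 0 -0.002 0" --pt "0 0 0 0 0 -0.003 0" --pt "0 0 0 0 0 -0.004 0" --pt "0 0 0 0 0 -0.005 0"

```text
time: 3.4
tool_pos: [0.4322, 0.1757, 0.1021]
ee_rot: [3.139, 0.005, 3.019]
wrist_force: [-2.8, -1.1, 7.8]
width: 0.0006
finger_force: 4.3
```

>>> apply_moves --pt "0 0 0 0 0 -0.001 0" --pt "0 0 0 0 0 -0.002 0" --pt "0 0 0 0 0 -0.002 0" --pt "0 0 0 0 0 -0.002 0" --pt "0 0 0 0 0 -0.002 0"

```text
time: 3.9
tool_pos: [0.4322, 0.1757, 0.0999]
ee_rot: [3.139, 0.004, 3.019]
wrist_force: [-2.0, 0.7, 7.6]
width: 0.0005
finger_force: 3.9
```

>>> apply_moves --pt "0 0 0 0 0 -0.001 0" --pt "0 0 0 0 0 -0.002 0" --pt "0 0 0 0 0 -0.003 0" --pt "0 0 0 0 0 -0.003 0" --pt "0 0 0 0 0 -0.003 0"

```text
time: 4.4
tool_pos: [0.4323, 0.1757, 0.0988]
ee_rot: [3.139, 0.005, 3.019]
wrist_force: [-5.5, -0.1, 16.2]
width: 0.0004
finger_force: 7.9
```

>>> apply_moves --pt "0 0 0 0 0 0.01 0" --pt "0 0 0 0 0 0.03 0" --pt "0 0 0 0 0 0.07 0" --pt "0 0 0 0 0 0.11 0" --pt "0 0 0 0 0 0.15 0"

```text
time: 4.9
tool_pos: [0.4305, 0.1749, 0.2457]
ee_rot: [3.141, 0.001, 3.019]
wrist_force: [0.9, -0.3, -0.0]
width: 0.0005
finger_force: 0.0
```

```bash
python3 - <<'E'
from h import *
np.set_printoptions(precision=4,suppress=True)
o=get_obs(); print(o["joint_positions"],o["tool_pos"],o["ee_rot"])
s=snapshot("scene"); save(s,"s1.png",(190,60,430,260),3)
for q in("lid_bar","lid_press"):
    for r in place_of("scene",q): print(q,r, ray(s,r["pixel"],.174))
C=lambda x,y,z:[.5384+.9924*x+.1228*y,.1595-.1228*x+.9924*y,z]
for th in (0,.1,.17,.25): print(th,proj(s,C(.125-.195*np.cos(th)+.044*np.sin(th),0,.098+.195*np.sin(th)+.044*np.cos(th))))
E
```

```text
[ 0.2639 -0.1092  1.4861 -0.      1.7638 -1.1845] [0.4305 0.1749 0.2457] [3.1413 0.0008 3.0192]
lid_bar {'pixel': [288.3, 146.4], 'score': 0.91} [0.5012 0.1345 0.174 ]
lid_press {'pixel': [280.2, 144.2], 'score': 0.92} [0.4695 0.1252 0.174 ]
lid_press {'pixel': [268.6, 284.4], 'score': 0.34} [ 0.8108 -0.3671  0.174 ]
0 [286.3586 145.2899]
0.1 [287.6279 142.0626]
0.17 [288.7395 139.9652]
0.25 [290.2347 137.7501]
```

View pics/s1.png

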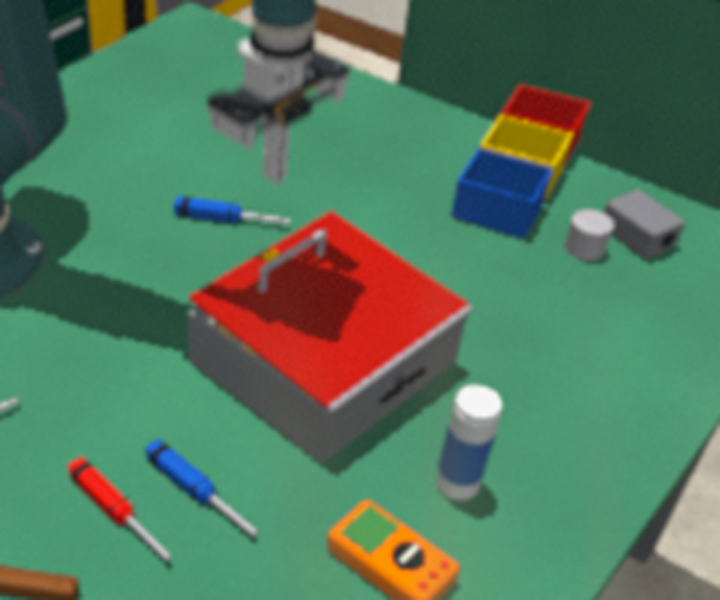

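The lid looks ajar: there is a sliver at the left edge near (225,330), and its front-right corner is at (190,297). I'll work out the angle from that corner.

```bash
cat >> h.py <<'E'
O=np.array([.5384,.1595]); YAW=-.1231
def C(x,y,z):
    c,s_=np.cos(YAW),np.sin(YAW); return [O[0]+c*x-s_*y,O[1]+s_*x+c*y,z]
def L(th,a,y,n): # a from hinge along lid, n off hinge plane
    return C(.125-a*np.cos(th)+n*np.sin(th),y,.098+a*np.sin(th)+n*np.cos(th))
def lidmask(s):
    h=cv2.cvtColor(s["pixels"],cv2.COLOR_RGB2HSV)
    m=(((h[...,0]<8)|(h[...,0]>172))&(h[...,1]>150)&(h[...,2]>60)).astype(np.uint8)
    n,l,st,_=cv2.connectedComponentsWithStats(cv2.morphologyEx(m,cv2.MORPH_CLOSE,np.ones((9,9))))
    return l==1+np.argmax(st[1:,4])
def lidangle(s,ths=np.arange(-.03,1.76,.01)):
    m=lidmask(s); best=[]
    for th in ths:
        g=np.zeros(m.shape,np.uint8)
        pts=[proj(s,L(th,a,y,n)) for a in(0,.25) for y in(-.137,.137) for n in(0,.008)]
        cv2.fillConvexPoly(g,cv2.convexHull(np.array(pts,np.float32)).astype(np.int32),1)
        best.append(((g>0)&m).sum()/((g>0)|m).sum())
    i=int(np.argmax(best)); return ths[i],best[i]
E
python3 - <<'E'
from h import *
np.set_printoptions(precision=4,suppress=True)
for n in("scene","top"):
    s=snapshot(n); print(lidangle(s))
    for r in place_of(n,"lid_bar"): print(r)
    print([proj(s,L(t,.195,0,.044)) for t in (0,.1,.17,.25)])
E
```

```text
(np.float64(0.04000000000000001), np.float64(0.9275274056029232))
{'pixel': [290.5, 144.2], 'score': 0.61}
[array([286.3581, 145.2898]), array([287.6273, 142.0625]), array([288.739 , 139.9651]), array([290.2342, 137.75  ])]
(np.float64(-0.03), np.float64(0.7380506091846298))
{'pixel': [164.7, 211.0], 'score': 0.81}
[array([165.985 , 215.9845]), array([164.798 , 213.4571]), array([164.0343, 211.2305]), array([163.2388, 208.2264])]
```

```bash
python3 - <<'E'
from h import *
np.set_printoptions(precision=1,suppress=True)
s=snapshot("scene"); save(s,"s2.png",(230,110,350,200),6)
for t in(0,.17): print([(proj(s,L(t,a,y,n))-[230,110])*6 for a,y,n in((.25,-.137,.008),(.25,.137,.008),(0,-.137,.008),(.195,-.05,.044),(.195,.05,.044))])
E
```

```text
[array([128.9, 305.9]), array([413.5, 133.2]), array([410.1, 509.7]), array([284.4, 244.9]), array([390.1, 179.7])]
[array([133.2, 260. ]), array([423.7,  87.4]), array([411.7, 511.1]), array([297.8, 213.1]), array([405.2, 147.6])]
```

View pics/s2.png

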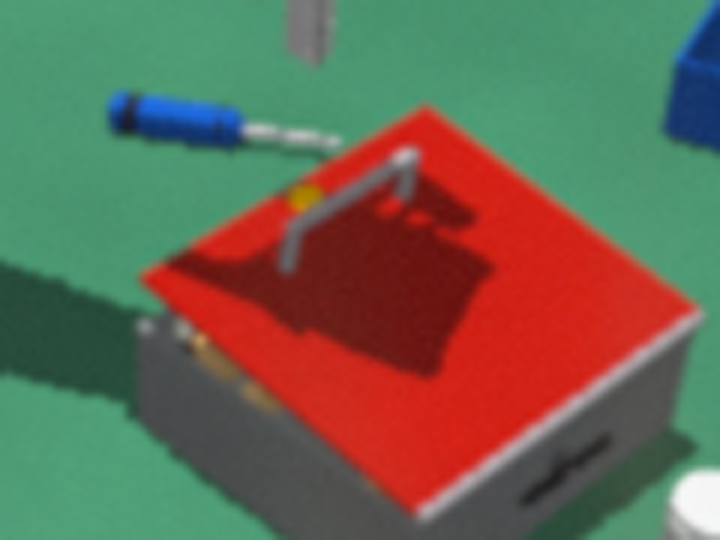

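>>> apply_moves --pt "0 0 -0.14 0.01 -0.002 0 20" --pt "0 0 -0.28 0.02 -0.004 0 40" --pt "0 0 -0.42 0.03 -0.006 0 50" --pt "0 0 -0.56 0.04 -0.007 0 50" --pt "0 0 -0.7 0.047 -0.008 0 50"

```text
time: 5.8
tool_pos: [0.4775, 0.1666, 0.2417]
ee_rot: [-3.139, -0.002, 2.313]
wrist_force: [-0.9, -1.0, 0.1]
width: 0.0371
finger_force: 0.0
```

>>> apply_moves --pt "0 0 -0.14 0 0 0 50" --pt "0 0 -0.28 0 0 0 50" --pt "0 0 -0.42 0 0 0 50" --pt "0 0 -0.56 0 0 0 50" --pt "0 0 -0.7 0 0 0 50"

```text
time: 6.3
tool_pos: [0.477, 0.1666, 0.2417]
ee_rot: [-3.138, 0.001, 1.613]
wrist_force: [0.6, 1.0, 0.0]
width: 0.047
finger_force: 0.0
```

>>> apply_moves --pt "0 0 -0.14 0 0 0 50" --pt "0 0 -0.171 0 0 -0.03 50" --pt "0 0 -0.171 0 0 -0.06 50" --pt "0 0 -0.171 0 0 -0.085 50" --pt "0 0 -0.171 0 0 -0.093 50"

```text
time: 6.8
tool_pos: [0.4749, 0.1662, 0.1457]
ee_rot: [-3.133, 0.003, 1.448]
wrist_force: [-0.5, 0.5, 0.3]
width: 0.0467
finger_force: 0.0
```

>>> apply_moves --pt "0 0 0 0 0 0 30" --pt "0 0 0 0 0 0 20" --pt "0 0 0 0 0 0 10" --pt "0 0 0 0 0 0 0" --pt "0 0 0 0 0 0 0"

```text
time: 7.3
tool_pos: [0.4809, 0.1667, 0.152]
ee_rot: [3.133, -0.001, 1.447]
wrist_force: [11.9, -1.3, -4.1]
width: 0.0106
finger_force: 6.2
```

```bash
python3 - <<'E'
from h import *
np.set_printoptions(precision=3,suppress=True)
th0=.18
P=lambda t:np.array(L(t,.195,0,.044))
for k in range(6):
    a=th0+.25*k
    print([(P(a+.05*i)-P(a)).round(3).tolist() for i in range(1,6)], P(a+.25))
E
```

```text
[[0.004, -0.001, 0.009], [0.009, -0.001, 0.018], [0.014, -0.002, 0.027], [0.019, -0.002, 0.035], [0.025, -0.003, 0.043]] [0.505 0.164 0.219]
[[0.006, -0.001, 0.008], [0.013, -0.002, 0.015], [0.02, -0.002, 0.022], [0.027, -0.003, 0.029], [0.035, -0.004, 0.036]] [0.539 0.159 0.255]
[[0.008, -0.001, 0.006], [0.016, -0.002, 0.012], [0.025, -0.003, 0.017], [0.033, -0.004, 0.022], [0.042, -0.005, 0.026]] [0.582 0.154 0.281]
[[0.009, -0.001, 0.004], [0.018, -0.002, 0.007], [0.028, -0.003, 0.01], [0.038, -0.005, 0.013], [0.047, -0.006, 0.014]] [0.629 0.148 0.295]
[[0.01, -0.001, 0.001], [0.02, -0.002, 0.002], [0.03, -0.004, 0.003], [0.04, -0.005, 0.003], [0.049, -0.006, 0.002]] [0.679 0.142 0.297]
[[0.01, -0.001, -0.001], [0.02, -0.002, -0.003], [0.029, -0.004, -0.005], [0.039, -0.005, -0.007], [0.048, -0.006, -0.01]] [0.727 0.136 0.287]
```

>>> apply_moves --pt "0 0 0 0.006 -0.001 0.009 0" --pt "0 0 0 0.012 -0.001 0.018 0" --pt "0 0 0 0.017 -0.002 0.027 0" --pt "0 0 0 0.022 -0.002 0.035 0" --pt "0 0 0 0.028 -0.003 0.043 0"

```text
time: 7.8
tool_pos: [0.5042, 0.1637, 0.1937]
ee_rot: [-3.137, 0.001, 1.448]
wrist_force: [-5.7, 0.9, -4.8]
width: 0.0091
finger_force: 30.0
```

>>> apply_moves --pt "0 0 0 0.006 -0.001 0.008 0" --pt "0 0 0 0.013 -0.002 0.015 0" --pt "0 0 0 0.02 -0.002 0.022 0" --pt "0 0 0 0.027 -0.003 0.029 0" --pt "0 0 0 0.035 -0.004 0.036 0"

```text
time: 8.3
tool_pos: [0.5385, 0.1594, 0.2314]
ee_rot: [-3.137, 0.002, 1.448]
wrist_force: [-9.6, -0.7, 0.9]
width: 0.0088
finger_force: 30.0
```

>>> apply_moves --pt "0 0 0 0.008 -0.001 0.006 0" --pt "0 0 0 0.016 -0.002 0.012 0" --pt "0 0 0 0.025 -0.003 0.017 0" --pt "0 0 0 0.033 -0.004 0.022 0" --pt "0 0 0 0.042 -0.005 0.026 0"

```text
time: 8.8
tool_pos: [0.581, 0.1541, 0.2594]
ee_rot: [-3.14, 0.001, 1.448]
wrist_force: [-10.2, -2.5, 4.4]
width: 0.009
finger_force: 30.0
```

>>> apply_moves --pt "0 0 0 0.009 -0.001 0.004 0" --pt "0 0 0 0.018 -0.002 0.007 0" --pt "0 0 0 0.028 -0.003 0.01 0" --pt "0 0 0 0.038 -0.005 0.013 0" --pt "0 0 0 0.047 -0.006 0.014 0"

```text
time: 9.3
tool_pos: [0.6293, 0.148, 0.2755]
ee_rot: [3.138, 0.0, 1.447]
wrist_force: [-7.9, -2.7, 9.5]
width: 0.0088
finger_force: 30.0
```

>>> apply_moves --pt "0 0 0 0.01 -0.001 0.001 0" --pt "0 0 0 0.02 -0.002 0.002 0" --pt "0 0 0 0.03 -0.004 0.003 0" --pt "0 0 0 0.04 -0.005 0.003 0" --pt "0 0 0 0.049 -0.006 0.002 0"

```text
time: 9.8
tool_pos: [0.6791, 0.1418, 0.2774]
ee_rot: [3.136, 0.0, 1.447]
wrist_force: [-5.5, -2.2, 8.4]
width: 0.0085
finger_force: 30.0
```

>>> apply_moves --pt "0 0 0 0.01 -0.001 -0.001 0" --pt "0 0 0 0.02 -0.002 -0.003 0" --pt "0 0 0 0.029 -0.004 -0.005 0" --pt "0 0 0 0.029 -0.004 -0.005 0" --pt "0 0 0 0.029 -0.004 -0.005 0"

```text
time: 10.3
tool_pos: [0.7103, 0.1378, 0.2716]
ee_rot: [3.13, -0.001, 1.446]
wrist_force: [2.1, -1.7, 5.6]
width: 0.0088
finger_force: 30.0
```

```bash
python3 - <<'E'
from h import *
np.set_printoptions(precision=3,suppress=True)
o=get_obs(); print(o["joint_positions"],o["wrist_force"])
s=snapshot("scene"); print(lidangle(s)); save(s,"s3.png",(160,20,430,280),2.2)
E
```

```text
[ 0.114  0.495  0.731 -0.002  1.905  0.238] [ 2.106 -1.733  5.593]
(np.float64(1.6300000000000003), np.float64(0.6932658622031919))
```

View pics/s3.png

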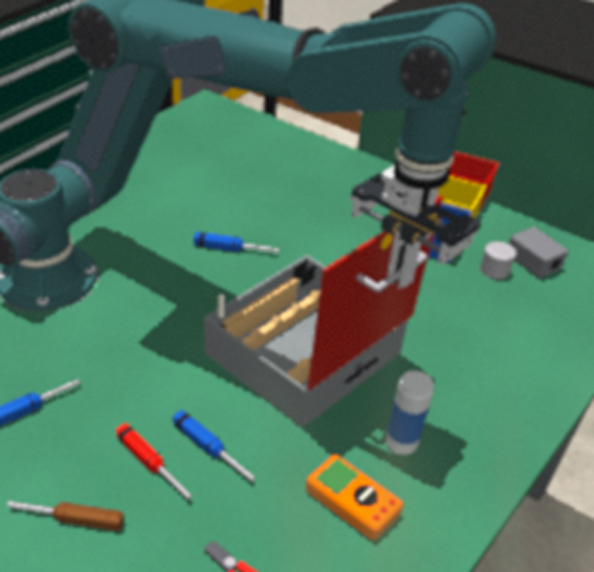

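The lid stands upright with the gripper on the bar. In the picture the red driver is at (150,460) and the far blue one at (212,445), both undisturbed.

>>> apply_moves --pt "0 0 0 0 0 0 25" --pt "0 0 0 0 0 0 25" --pt "0 0 0 0 0 0 25" --pt "0 0 0 0 0 0.02 25" --pt "0 0 0 0 0 0.05 25"

```text
time: 10.85
tool_pos: [0.7068, 0.1389, 0.3134]
ee_rot: [-3.135, 0.002, 1.448]
wrist_force: [0.6, 0.5, 0.3]
width: 0.0236
finger_force: 0.0
```

>>> apply_moves --pt "0 0 0 0 0 0.03 25" --pt "0 0 0 0 0 0.06 25" --pt "0 0 0 0 0 0.08 25" --pt "0 0 0 0 0 0.1 25" --pt "0 0 0 0 0 0.1 25"

```text
time: 11.35
tool_pos: [0.6987, 0.1372, 0.4114]
ee_rot: [3.13, -0.003, 1.448]
wrist_force: [-0.3, 0.3, 0.9]
width: 0.023
finger_force: 0.0
```

>>> apply_moves --pt "0 0 0.14 -0.04 -0.01 0 40" --pt "0 0 0.28 -0.08 -0.02 0 50" --pt "0 0 0.42 -0.12 -0.03 0 50" --pt "0 0 0.56 -0.16 -0.05 0 50" --pt "0 0 0.7 -0.2 -0.08 0 50"

```text
time: 11.85
tool_pos: [0.4976, 0.0574, 0.4101]
ee_rot: [3.13, -0.0, 2.156]
wrist_force: [0.8, -0.8, 0.9]
width: 0.047
finger_force: 0.0
```

>>> apply_moves --pt "0 0 0.14 -0.03 -0.01 -0.02 50" --pt "0 0 0.28 -0.06 -0.02 -0.04 50" --pt "0 0 0.42 -0.06 -0.03 -0.06 50" --pt "0 0 0.56 -0.06 -0.03 -0.08 50" --pt "0 0 0.7 -0.06 -0.03 -0.1 50"

```text
time: 12.35
tool_pos: [0.4393, 0.0268, 0.3098]
ee_rot: [3.133, 0.002, 2.853]
wrist_force: [0.3, -0.8, 0.5]
width: 0.0472
finger_force: 0.0
```

```bash
python3 - <<'E'
from h import *
np.set_printoptions(precision=4,suppress=True)
o=get_obs(); print(o["joint_positions"],o["tool_pos"],o["ee_rot"])
for n in("top","scene"):
    s=snapshot(n); print(n,lidangle(s))
    for d in drivers(s,n): 
        if d[0]>.3: print(*d)
E
```

```text
[-0.0745 -0.159   1.4042  0.0086  1.8923 -1.3538] [0.4393 0.0268 0.3098] [3.1328 0.0022 2.8529]
top (np.float64(1.5700000000000003), np.float64(0.8308747855917668))
0.93 [ 90. 167. 108.] [ 0.3341 -0.4381] [ 0.248  -0.5996] 0.18299166831230065 [ 0.3085 -0.4861] -2.0607475046227424
0.9 [179.  87.  82.] [ 0.4154 -0.1978] [ 0.6027 -0.2294] 0.1899543257290977 [ 0.4711 -0.2072] -0.16729847544296986
0.84 [140. 100.  72.] [ 0.5525 -0.3284] [ 0.3964 -0.4213] 0.18164488930196754 [ 0.5061 -0.356 ] -2.6048717827609793
0.69 [ 76. 120. 180.] [ 0.2298 -0.3462] [ 0.2812 -0.1745] 0.1791669489492041 [ 0.2451 -0.2951] 1.280249715034566
0.68 [ 70.  115.  175.5] [0.1571 0.2894] [0.3135 0.3632] 0.17286985438630714 [0.2036 0.3113] 0.44070733395115125
0.63 [ 70. 115. 172.] [ 0.4734 -0.1152] [ 0.6563 -0.1362] 0.18407746820596493 [ 0.5278 -0.1214] -0.11444876486738824
scene (np.float64(1.6100000000000003), np.float64(0.9049790954009882))
0.8 [142.  95.  49.] [ 0.5556 -0.3283] [ 0.3941 -0.4213] 0.18635374847589048 [ 0.5076 -0.356 ] -2.619399862038141
0.73 [ 36.  107.  177.5] [ 0.4655 -0.1136] [ 0.6538 -0.139 ] 0.18997627809648077 [ 0.5215 -0.1212] -0.13369882941140224
0.63 [ 34.  91. 138.] [0.266  0.3373] [0.1539 0.2924] 0.12084867847604264 [0.2327 0.3239] -2.7606670326003617
0.6 [ 34.   89.5 155. ] [ 0.2315 -0.3459] [ 0.2731 -0.178 ] 0.1729560511722189 [ 0.2439 -0.296 ] 1.328390052926156
0.59 [ 36. 165.  73.] [ 0.3347 -0.4422] [ 0.2798 -0.5409] 0.11298359183132756 [ 0.3184 -0.4716] -2.078807810112025
```

>>> apply_moves --pt "0 0 0.065 0.009 -0.047 -0.01 55" --pt "0 0 0.13 0.018 -0.094 -0.02 55" --pt "0 0 0.13 0.027 -0.141 -0.03 55" --pt "0 0 0.13 0.036 -0.188 -0.04 55" --pt "0 0 0.13 0.044 -0.236 -0.05 55"

```text
time: 13.05
tool_pos: [0.4845, -0.2111, 0.261]
ee_rot: [3.135, 0.002, 2.976]
wrist_force: [-0.6, 0.3, 1.0]
width: 0.0518
finger_force: 0.0
```

>>> apply_moves --pt "0 0 0 0 0 -0.045 55" --pt "0 0 0 0 0 -0.09 55" --pt "0 0 0 0 0 -0.13 55" --pt "0 0 0 0 0 -0.16 55" --pt "0 0 0 0 0 -0.19 55"

```text
time: 13.55
tool_pos: [0.4846, -0.2096, 0.0694]
ee_rot: [3.135, 0.0, 2.975]
wrist_force: [-0.1, -1.2, -0.2]
width: 0.0518
finger_force: 0.0
```

```bash
python3 - <<'E'
from h import *
np.set_printoptions(precision=4,suppress=True)
o=get_obs(); print(o["tool_pos"],o["ee_rot"])
s=snapshot("scene"); save(s,"s4.png",(170,160,310,290),5)
for d in drivers(s,"scene"): 
    if d[0]>.3: print(*d)
print((proj(s,o["tool_pos"])-[170,160])*5)
E
```

```text
[ 0.4846 -0.2096  0.0694] [3.1349 0.0004 2.9753]
0.82 [ 39. 170.  80.] [ 0.3335 -0.4415] [ 0.2471 -0.5979] 0.17866538348114291 [ 0.3078 -0.488 ] -2.0749534266086718
0.81 [ 38.5 108.  150.5] [ 0.2284 -0.3462] [ 0.2798 -0.1737] 0.17997925642387297 [ 0.2437 -0.2949] 1.281517480673969
0.78 [143.  94.  49.] [ 0.5523 -0.3294] [ 0.41   -0.4119] 0.1645440526834494 [ 0.51   -0.3539] -2.6162295562436877
0.72 [ 33.  88. 148.] [0.1557 0.2885] [0.3039 0.357 ] 0.163272674193307 [0.1998 0.3089] 0.43300242734927863
0.68 [ 34.  103.5 162.5] [ 0.4669 -0.113 ] [ 0.6571 -0.1382] 0.1917831311682579 [ 0.5235 -0.1205] -0.1318447715911879
0.55 [126.  37.  28.] [ 0.4447 -0.2034] [ 0.5952 -0.2291] 0.15268691463760112 [ 0.4895 -0.211 ] -0.16946305682211724
[271.16   274.5915]
```

View pics/s4.png

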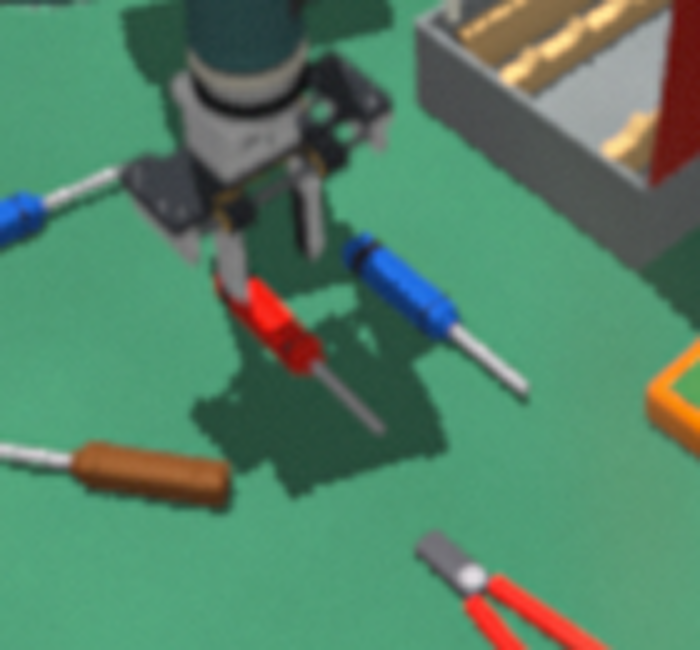

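Gripper fingers straddle the red driver at about (275,310), so I'm descending.

>>> apply_moves --pt "0 0 0 0 0 -0.03 55" --pt "0 0 0 0 0 -0.05 55" --pt "0 0 0 0 0 -0.063 55" --pt "0 0 0 0 0 -0.063 40" --pt "0 0 0 0 0 -0.063 20"

```text
time: 14.15
tool_pos: [0.4846, -0.2095, 0.0078]
ee_rot: [3.135, 0.0, 2.977]
wrist_force: [0.4, 0.2, 1.7]
width: 0.039
finger_force: 0.0
```

>>> apply_moves --pt "0 0 0 0 0 0 0" --pt "0 0 0 0 0 0 0" --pt "0 0 0 0 0 0 0" --pt "0 0 0 0 0 0 0" --pt "0 0 0 0 0 0 0"

```text
time: 14.65
tool_pos: [0.4845, -0.2098, 0.0079]
ee_rot: [3.135, 0.001, 2.978]
wrist_force: [-0.2, -1.8, 6.5]
width: 0.0259
finger_force: 30.0
```

>>> apply_moves --pt "0 0 0 0 0 0.015 0" --pt "0 0 0 0 0 0.05 0" --pt "0 0 0 0 0 0.09 0" --pt "0 0 0 0 0 0.13 0" --pt "0 0 0 0 0 0.16 0"

```text
time: 15.15
tool_pos: [0.4834, -0.2088, 0.1684]
ee_rot: [3.134, -0.001, 2.978]
wrist_force: [0.9, -0.4, -1.0]
width: 0.0262
finger_force: 30.0
```

>>> apply_moves --pt "0 0 0.01 0.005 -0.0 0 0" --pt "0 0 0.02 0.01 0.04 0 0" --pt "0 0 0.03 0.015 0.08 0 0" --pt "0 0 0.041 0.021 0.12 0 0" --pt "0 0 0.041 0.021 0.16 0 0"

```text
time: 15.65
tool_pos: [0.5035, -0.047, 0.1632]
ee_rot: [3.133, -0.006, 3.019]
wrist_force: [0.4, 0.3, -1.0]
width: 0.0255
finger_force: 30.0
```

>>> apply_moves --pt "0 0 0 0 0.04 0 0" --pt "0 0 0 0 0.08 0 0" --pt "0 0 0 0 0.11 0 0" --pt "0 0 0 0 0.13 0 0" --pt "0 0 0 0 0.131 0 0"

```text
time: 16.15
tool_pos: [0.5029, 0.0846, 0.1634]
ee_rot: [3.133, -0.007, 3.023]
wrist_force: [0.1, 0.3, -1.0]
width: 0.0255
finger_force: 30.0
```

```bash
python3 - <<'E'
from h import *
np.set_printoptions(precision=4,suppress=True)
o=get_obs(); T=o["tool_pos"]; print(T,o["ee_rot"],o["width"])
for n in("scene","top"):
    s=snapshot(n)
    for q in("driver_1","driver_1_tip"):
        for r in place_of(n,q):
            p=ray(s,r["pixel"],T[2]+.005)
            if np.hypot(*(p-T)[:2])<.2: print(n,q,r["score"],p, C(-.035,-.081,0)[:2])
    for d in drivers(s,n,zs=T[2]+.005):
        if np.hypot(*(d[5]-T[:2]))<.1: print(*d)
    if n=="scene": save(s,"s5.png",(200,70,360,200),4.5)
E
```

```text
[0.5029 0.0846 0.1634] [ 3.1335 -0.007   3.023 ] 0.025462683347985397
scene driver_1 0.44 [0.4879 0.0889 0.1684] [np.float64(0.4937189174172335), np.float64(0.08341057327570406)]
scene driver_1 0.42 [0.3332 0.1492 0.1684] [np.float64(0.4937189174172335), np.float64(0.08341057327570406)]
scene driver_1_tip 0.68 [0.6222 0.0696 0.1684] [np.float64(0.4937189174172335), np.float64(0.08341057327570406)]
scene driver_1_tip 0.54 [0.6552 0.0346 0.1684] [np.float64(0.4937189174172335), np.float64(0.08341057327570406)]
0.56 [130.   32.5  27. ] [0.5522 0.0843] [0.4469 0.0882] 0.10540048747124658 [0.5209 0.0854] 3.1042951014550737
top driver_1 0.53 [0.5007 0.0842 0.1684] [np.float64(0.4937189174172335), np.float64(0.08341057327570406)]
0.41 [148.5  81.5  78. ] [0.4423 0.0988] [0.4773 0.0966] 0.03508767394657335 [0.4527 0.0982] -0.0631588601382006
```

View pics/s5.png

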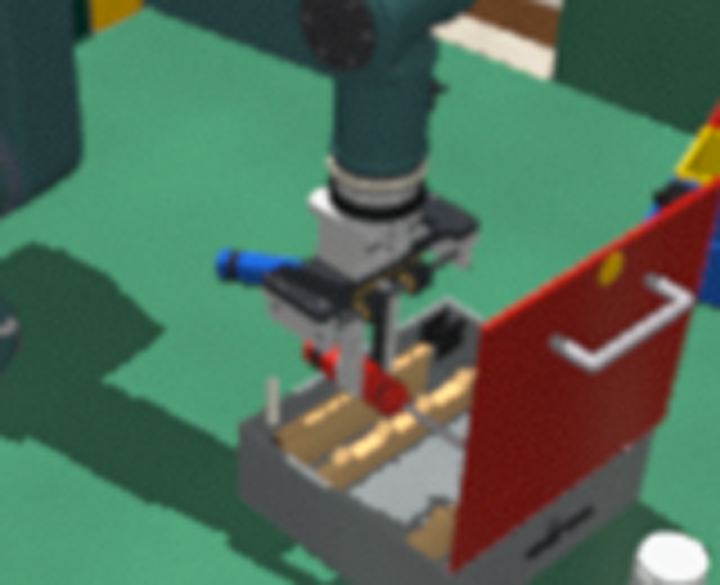

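The driver is level in the jaws, with the handle at (355,375), over the right-hand notches, and the tip is clear of the lid.

>>> apply_moves --pt "0 0 -0.004 0.002 -0.002 -0.02 0" --pt "0 0 -0.004 0.002 -0.002 -0.045 0" --pt "0 0 -0.004 0.002 -0.002 -0.07 0" --pt "0 0 -0.004 0.002 -0.002 -0.085 0" --pt "0 0 -0.004 0.002 -0.002 -0.095 0"

```text
time: 17.05
tool_pos: [0.5055, 0.0796, 0.0695]
ee_rot: [3.134, -0.005, 3.014]
wrist_force: [0.1, 0.6, -1.1]
width: 0.0256
finger_force: 30.0
```

>>> apply_moves --pt "0 0 0 0 0 -0.005 0" --pt "0 0 0 0 0 -0.01 0" --pt "0 0 0 0 0 -0.015 0" --pt "0 0 0 0 0 -0.02 0" --pt "0 0 0 0 0 -0.022 0"

```text
time: 17.55
tool_pos: [0.5062, 0.0802, 0.0488]
ee_rot: [3.134, -0.003, 3.015]
wrist_force: [-0.4, 0.6, -0.4]
width: 0.0261
finger_force: 30.0
```

>>> apply_moves --pt "0 0 0 0 0.0015 -0.002 0" --pt "0 0 0 0 0.0015 -0.004 0" --pt "0 0 0 0 0.0015 -0.006 0" --pt "0 0 0 0 0.0015 -0.007 0" --pt "0 0 0 0 0.0015 -0.007 0"

```text
time: 18.05
tool_pos: [0.5063, 0.0817, 0.0421]
ee_rot: [3.134, -0.002, 3.015]
wrist_force: [-0.1, 0.8, -0.9]
width: 0.0257
finger_force: 30.0
```

>>> apply_moves --pt "0 0 0 0 0 -0.001 0" --pt "0 0 0 0 0 -0.002 0" --pt "0 0 0 0 0 -0.003 0" --pt "0 0 0 0 0 -0.003 0" --pt "0 0 0 0 0 -0.003 0"

```text
time: 18.55
tool_pos: [0.5065, 0.0817, 0.0418]
ee_rot: [3.134, -0.001, 3.015]
wrist_force: [-5.0, -0.9, 11.2]
width: 0.0257
finger_force: 30.0
```

Contact at .042, as predicted. Releasing.

>>> apply_moves --pt "0 0 0 0 0 0.002 0" --pt "0 0 0 0 0 0.002 20" --pt "0 0 0 0 0 0.002 40" --pt "0 0 0 0 0 0.002 42" --pt "0 0 0 0 0 0.002 42"

```text
time: 19.05
tool_pos: [0.506, 0.0816, 0.0405]
ee_rot: [3.134, -0.003, 3.015]
wrist_force: [-1.1, -0.3, 0.2]
width: 0.039
finger_force: 0.0
```

>>> apply_moves --pt "0 0 0 0 0 0.02 42" --pt "0 0 0 0 0 0.05 42" --pt "0 0 0 0 0 0.08 42" --pt "0 0 0 0 0 0.12 42" --pt "0 0 0 0 0 0.16 50"

```text
time: 19.55
tool_pos: [0.5057, 0.0816, 0.2017]
ee_rot: [3.134, -0.004, 3.015]
wrist_force: [0.8, -0.4, 0.2]
width: 0.0442
finger_force: 0.0
```

>>> apply_moves --pt "0 0 0 0 -0.04 0 55" --pt "0 0 0 0 -0.08 0 55" --pt "0 0 0 0.01 -0.12 0 55" --pt "0 0 0 0.02 -0.16 -0.03 55" --pt "0 0 0 0.03 -0.2 -0.06 55"

```text
time: 20.05
tool_pos: [0.5369, -0.1186, 0.1426]
ee_rot: [3.134, 0.001, 3.015]
wrist_force: [0.0, -0.2, -0.8]
width: 0.0518
finger_force: 0.0
```

```bash
python3 - <<'E'
from h import *
np.set_printoptions(precision=4,suppress=True)
o=get_obs(); T=o["tool_pos"]; print(T,o["ee_rot"],o["width"])
for n in("scene","top"):
    s=snapshot(n)
    for z in(.013,.047):
      for d in drivers(s,n,zs=z):
        if d[0]>.4 and (d[5][0]>.4): print(z,*d)
    if n=="top": save(s,"t6.png",(100,120,300,270),4)
print(C(-.035,-.081,0))
E
```

```text
[ 0.5369 -0.1186  0.1426] [3.1343 0.0009 3.0149] 0.051775146266718614
0.013 0.69 [216.5  44.   36.5] [0.4199 0.1249] [0.586  0.0984] 0.16827258437676446 [0.4693 0.1171] -0.15806765777435317
0.013 0.59 [141.5  97.   51. ] [ 0.5577 -0.3278] [ 0.3941 -0.4213] 0.1884301216269143 [ 0.509  -0.3556] -2.622373826373706
0.013 0.52 [ 29.  74. 123.] [ 0.4671 -0.1113] [ 0.5985 -0.1325] 0.1331005338734239 [ 0.5062 -0.1176] -0.15973862688842996
0.013 0.46 [104.  76.  70.] [ 0.5678 -0.0037] [0.4826 0.7656] 0.7740380264714888 [0.5425 0.225 ] 1.681151716372331
0.047 0.69 [216.5  44.   36.5] [0.4425 0.0957] [0.6031 0.0701] 0.1627077431297624 [0.4902 0.0881] -0.15806765777435333
0.047 0.59 [141.5  97.   51. ] [ 0.5757 -0.342 ] [ 0.4175 -0.4324] 0.1821986626112302 [ 0.5287 -0.3689] -2.622373826373705
0.047 0.52 [ 29.  74. 123.] [ 0.4882 -0.1327] [ 0.6152 -0.1532] 0.128698846316059 [ 0.5259 -0.1388] -0.15973862688842974
0.047 0.46 [104.  76.  70.] [ 0.5855 -0.0287] [0.5031 0.7152] 0.7484402812867333 [0.561  0.1925] 1.681151716372331
0.013 0.8 [136. 100.  72.] [ 0.5521 -0.3297] [ 0.3958 -0.4203] 0.18062340482584338 [ 0.5056 -0.3566] -2.6160246003867744
0.013 0.7 [188.  83.  80.] [0.4441 0.0962] [0.6262 0.0732] 0.18355461034892812 [0.4983 0.0894] -0.1254623073491907
0.013 0.53 [ 44.5  70.5 117.5] [ 0.4761 -0.1151] [ 0.5351 -0.1222] 0.05943998547412096 [ 0.4936 -0.1172] -0.12021849326289892
0.047 0.8 [136. 100.  72.] [ 0.5475 -0.3231] [ 0.3953 -0.4113] 0.17592377733898418 [ 0.5023 -0.3493] -2.6160246003867744
0.047 0.7 [188.  83.  80.] [0.4424 0.0917] [0.6197 0.0694] 0.17877871603463752 [0.4951 0.0851] -0.12546230734919064
0.047 0.53 [ 44.5  70.5 117.5] [ 0.4735 -0.114 ] [ 0.531 -0.121] 0.057893420731738685 [ 0.4906 -0.1161] -0.12021849326289888
[np.float64(0.4937189174172335), np.float64(0.08341057327570406), 0]
```

View pics/t6.png

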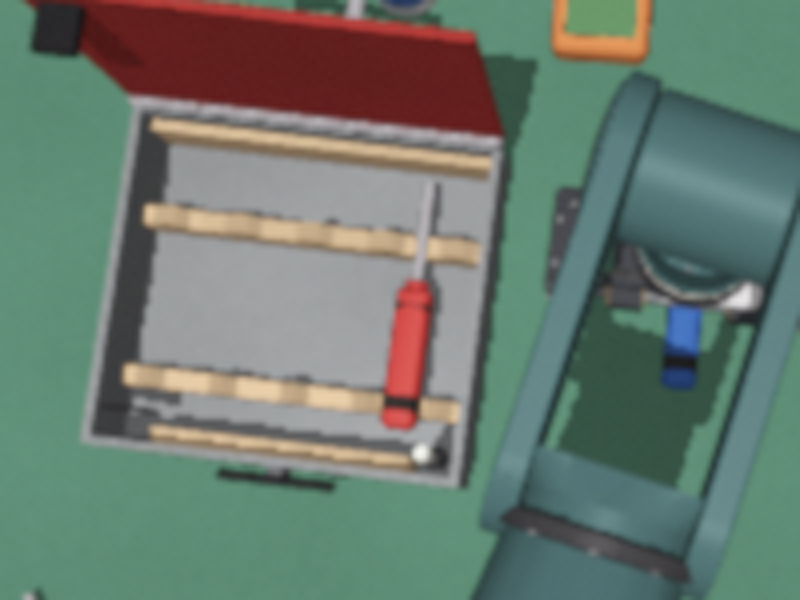

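The red driver is seated in the right-hand notch pair, handle at (405,350) and shaft at (425,240). The blue one, at (682,340), hasn't moved.

>>> apply_moves --pt "0 0 0 0 -0.003 -0.04 55" --pt "0 0 0 0 -0.003 -0.08 55" --pt "0 0 0 0 -0.003 -0.11 55" --pt "0 0 0 0 -0.003 -0.125 55" --pt "0 0 0 0 -0.003 -0.135 55"

```text
time: 20.85
tool_pos: [0.5362, -0.1188, 0.0072]
ee_rot: [3.134, -0.002, 3.016]
wrist_force: [-0.2, -0.6, 0.5]
width: 0.0518
finger_force: 0.0
```

>>> apply_moves --pt "0 0 0 0 0 0 40" --pt "0 0 0 0 0 0 20" --pt "0 0 0 0 0 0 0" --pt "0 0 0 0 0 0 0" --pt "0 0 0 0 0 0 0"

```text
time: 21.35
tool_pos: [0.5373, -0.1208, 0.0092]
ee_rot: [3.135, 0.001, 3.015]
wrist_force: [-0.6, -0.9, 4.9]
width: 0.0258
finger_force: 30.0
```

>>> apply_moves --pt "0 0 0 0 0 0.015 0" --pt "0 0 0 0 0 0.05 0" --pt "0 0 0 0 0 0.09 0" --pt "0 0 0 0 0 0.13 0" --pt "0 0 0 0 0 0.16 0"

```text
time: 21.85
tool_pos: [0.5361, -0.1195, 0.1705]
ee_rot: [3.133, -0.0, 3.015]
wrist_force: [0.1, 0.2, -1.0]
width: 0.026
finger_force: 30.0
```

>>> apply_moves --pt "0 0 0 -0.003 0.03 0 0" --pt "0 0 0 -0.006 0.06 0 0" --pt "0 0 0 -0.009 0.1 0 0" --pt "0 0 0 -0.012 0.14 0 0" --pt "0 0 0 -0.015 0.18 0 0"

```text
time: 22.35
tool_pos: [0.5199, 0.0619, 0.1675]
ee_rot: [3.133, -0.003, 3.014]
wrist_force: [0.6, 0.8, -1.4]
width: 0.0255
finger_force: 30.0
```

>>> apply_moves --pt "0 0 0 -0.003 0.04 0 0" --pt "0 0 0 -0.003 0.08 0 0" --pt "0 0 0 -0.003 0.11 0 0" --pt "0 0 0 -0.003 0.13 0 0" --pt "0 0 0 -0.003 0.13 0 0"

```text
time: 22.85
tool_pos: [0.5168, 0.1929, 0.1672]
ee_rot: [3.133, -0.004, 3.019]
wrist_force: [-0.1, -1.1, -1.0]
width: 0.0257
finger_force: 30.0
```

```bash
python3 - <<'E'
from h import *
np.set_printoptions(precision=4,suppress=True)
o=get_obs(); T=o["tool_pos"]; print(T,o["ee_rot"],o["width"],o["joint_positions"])
for n in("scene","top"):
    s=snapshot(n)
    for q in("driver_1","driver_1_tip"):
        for r in place_of(n,q):
            p=ray(s,r["pixel"],T[2]+.004)
            if np.hypot(*(p-T)[:2])<.2: print(n,q,r["score"],p)
    if n=="scene": save(s,"s7.png",(200,70,360,200),4)
print(C(-.035,.027,0), C(.095,.027,0))
E
```

```text
[0.5168 0.1929 0.1672] [ 3.1327 -0.004   3.0188] 0.02567327559898553 [ 0.2482  0.101   1.4315  0.0097  1.6097 -1.1995]
scene driver_1 0.74 [0.3355 0.1408 0.1712]
scene driver_1 0.64 [0.4998 0.1998 0.1712]
top driver_1 0.83 [0.4848 0.0818 0.1712]
top driver_1_tip 0.86 [0.6022 0.0493 0.1712]
[np.float64(0.5069801654799362), np.float64(0.1905933111574146), 0] [np.float64(0.6359964240412544), np.float64(0.1746306977486059), 0]
```

View pics/s7.png

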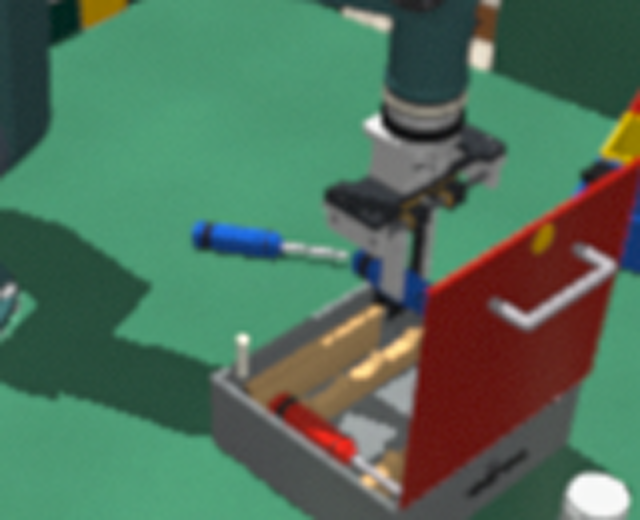

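The blue driver is held level over the chest at (390,275), and the red one is lying in its notches at (320,430).

>>> apply_moves --pt "0 0 0 0.002 -0.002 -0.02 0" --pt "0 0 0 0.002 -0.003 -0.045 0" --pt "0 0 0 0.002 -0.003 -0.07 0" --pt "0 0 0 0.002 -0.003 -0.085 0" --pt "0 0 0 0.002 -0.003 -0.097 0"

```text
time: 23.65
tool_pos: [0.5196, 0.1865, 0.0691]
ee_rot: [3.134, -0.004, 3.014]
wrist_force: [0.1, -0.3, -1.8]
width: 0.0255
finger_force: 30.0
```

>>> apply_moves --pt "0 0 0 0 0 -0.005 0" --pt "0 0 0 0 0 -0.01 0" --pt "0 0 0 0 0 -0.015 0" --pt "0 0 0 0 0 -0.02 0" --pt "0 0 0 0 0 -0.022 0"

```text
time: 24.15
tool_pos: [0.5198, 0.1873, 0.048]
ee_rot: [3.134, -0.003, 3.015]
wrist_force: [-0.2, -0.0, -0.7]
width: 0.0258
finger_force: 30.0
```

>>> apply_moves --pt "0 0 0 0 0.0015 -0.002 0" --pt "0 0 0 0 0.0015 -0.004 0" --pt "0 0 0 0 0.0015 -0.006 0" --pt "0 0 0 0 0.0015 -0.007 0" --pt "0 0 0 0 0.0015 -0.008 0"

```text
time: 24.65
tool_pos: [0.5201, 0.1889, 0.0431]
ee_rot: [3.133, -0.002, 3.015]
wrist_force: [-6.3, -1.4, 13.1]
width: 0.0261
finger_force: 30.0
```

>>> apply_moves --pt "0 0 0 0 0 0.002 0" --pt "0 0 0 0 0 0.002 20" --pt "0 0 0 0 0 0.002 40" --pt "0 0 0 0 0 0.002 42" --pt "0 0 0 0 0 0.002 42"

```text
time: 25.15
tool_pos: [0.5197, 0.1887, 0.0418]
ee_rot: [3.134, -0.003, 3.015]
wrist_force: [0.8, -0.1, 0.4]
width: 0.0395
finger_force: 0.0
```

>>> apply_moves --pt "0 0 0 0 0 0.02 42" --pt "0 0 0 0 0 0.05 42" --pt "0 0 0 0 0 0.09 42" --pt "0 0 0 0 0 0.13 42" --pt "0 0 0 0 0 0.17 42"

```text
time: 25.65
tool_pos: [0.5195, 0.1886, 0.2133]
ee_rot: [3.134, -0.003, 3.015]
wrist_force: [0.1, -0.6, -0.3]
width: 0.0394
finger_force: 0.0
```

>>> apply_moves --pt "0 0 -0.14 -0.03 -0.03 0.04 25" --pt "0 0 -0.28 -0.06 -0.07 0.08 25" --pt "0 0 -0.42 -0.09 -0.11 0.12 25" --pt "0 0 -0.56 -0.12 -0.15 0.16 25" --pt "0 0 -0.7 -0.15 -0.19 0.2 25"

```text
time: 26.15
tool_pos: [0.3987, 0.038, 0.373]
ee_rot: [3.134, -0.002, 2.31]
wrist_force: [-0.2, -0.2, 0.3]
width: 0.0237
finger_force: 0.0
```

```bash
python3 - <<'E'
from h import *
np.set_printoptions(precision=4,suppress=True)
o=get_obs(); T=o["tool_pos"]; print(T,o["ee_rot"],o["width"])
for n in("scene","top"):
    s=snapshot(n); print(lidangle(s))
    for d in drivers(s,n,zs=.047):
        if d[0]>.4 and d[5][0]>.4: print(*d)
    if n=="top": save(s,"t8.png",(100,100,300,250),4)
print(C(-.035,-.081,0),C(-.035,.027,0))
E
```

```text
[0.3987 0.038  0.373 ] [ 3.1338 -0.0022  2.3096] 0.023719376820229336
(np.float64(1.6100000000000003), np.float64(0.9049790954009882))
0.66 [140.  94.  49.] [ 0.5703 -0.3432] [ 0.4227 -0.432 ] 0.17221365250565238 [ 0.5264 -0.3696] -2.5998734501360112
0.56 [160.  47.  39.] [0.4371 0.0959] [0.6094 0.0699] 0.17431755308161218 [0.4883 0.0882] -0.1496595452507743
0.43 [ 37.   82.  151.5] [0.4539 0.2059] [0.5516 0.1813] 0.10067041811819244 [0.483  0.1985] -0.24654396085065078
(np.float64(1.5700000000000003), np.float64(0.8304735758407688))
0.82 [140. 101.  73.] [ 0.5483 -0.3223] [ 0.3957 -0.412 ] 0.1769430510679402 [ 0.5029 -0.3489] -2.6102174377514618
0.7 [179.   84.   80.5] [0.4958 0.0856] [0.6224 0.0694] 0.12770849682094879 [0.5334 0.0808] -0.12766874527028518
0.64 [ 70. 113. 179.] [0.5074 0.1981] [0.6312 0.1726] 0.12635969118906526 [0.5442 0.1905] -0.20373631394521333
[np.float64(0.4937189174172335), np.float64(0.08341057327570406), 0] [np.float64(0.5069801654799362), np.float64(0.1905933111574146), 0]
```

View pics/t8.png

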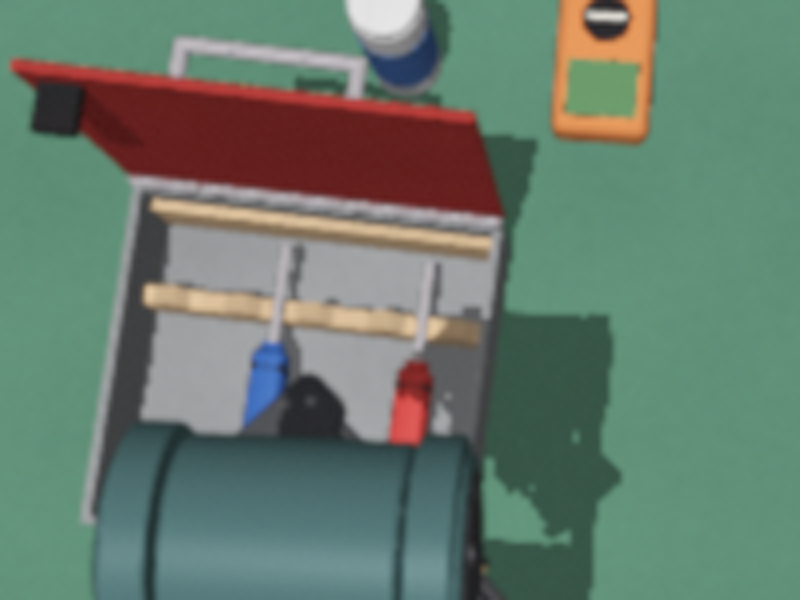

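Both drivers lie parallel in separate notch pairs, blue at (265,380) and red at (412,400). Going back to the bar at (270,52).

>>> apply_moves --pt "0 0 -0.14 0 0.0 0.0 25" --pt "0 0 -0.28 0.0 0.02 0.02 25" --pt "0 0 -0.42 0.03 0.04 0.03 25" --pt "0 0 -0.56 0.06 0.06 0.03 25" --pt "0 0 -0.7 0.09 0.08 0.03 25"

```text
time: 26.85
tool_pos: [0.4914, 0.1212, 0.3995]
ee_rot: [3.137, -0.003, 1.612]
wrist_force: [-0.6, -0.4, 1.7]
width: 0.0237
finger_force: 0.0
```

>>> apply_moves --pt "0 0 -0.14 0 0.0 0.0 25" --pt "0 0 -0.16 0.0 0.0 0.0 25" --pt "0 0 -0.16 0 0 0 25" --pt "0 0 -0.16 0 0 0 25" --pt "0 0 -0.16 0 0 0 25"

```text
time: 27.35
tool_pos: [0.4896, 0.1188, 0.4023]
ee_rot: [3.133, -0.003, 1.456]
wrist_force: [-0.1, 0.4, -0.4]
width: 0.0233
finger_force: 0.0
```

>>> apply_moves --pt "0 0 -0.008 0.045 0.004 0.0 28" --pt "0 0 -0.008 0.09 0.008 0.0 28" --pt "0 0 -0.008 0.135 0.012 0 28" --pt "0 0 -0.008 0.18 0.016 0 28" --pt "0 0 -0.008 0.22 0.019 0 28"

```text
time: 27.85
tool_pos: [0.7091, 0.1371, 0.3995]
ee_rot: [3.13, -0.004, 1.447]
wrist_force: [29.6, 7.2, 72.5]
width: 0.0261
finger_force: 0.0
```

>>> apply_moves --pt "0 0 0 0 0.0 -0.01 28" --pt "0 0 0 0 0 -0.02 28" --pt "0 0 0 0 0 -0.03 28" --pt "0 0 0 0 0 -0.03 28" --pt "0 0 0 0 0 -0.03 28"

```text
time: 28.35
tool_pos: [0.7075, 0.1371, 0.3708]
ee_rot: [3.131, -0.003, 1.447]
wrist_force: [0.0, 0.4, 0.5]
width: 0.0263
finger_force: 0.0
```

```bash
python3 - <<'E'
from h import *
np.set_printoptions(precision=4,suppress=True)
s=snapshot("scene"); print(lidangle(s)); o=get_obs(); print(o["tool_pos"],o["joint_positions"])
save(s,"s9.png",(250,50,410,210),3.5)
E
```

```text
(np.float64(1.6300000000000003), np.float64(0.8949205118262893))
[0.7076 0.1372 0.3713] [0.1126 0.5678 0.4206 0.001  2.1411 0.237 ]
```

View pics/s9.png

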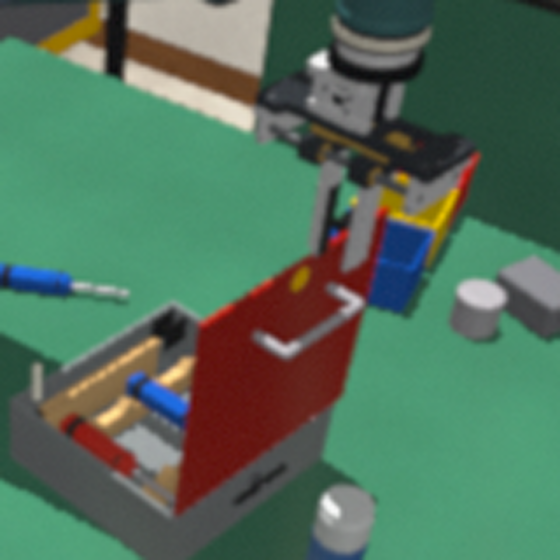

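The lid is unchanged and the gripper is above the bar, which is at (325,325). The force spike was arm deceleration. Lowering onto the bar.

>>> apply_moves --pt "0 0 0 0.001 0.0 -0.02 28" --pt "0 0 0 0.002 0 -0.04 28" --pt "0 0 0 0.002 0 -0.06 28" --pt "0 0 0 0.002 0 -0.08 28" --pt "0 0 0 0.002 0 -0.098 28"

```text
time: 28.9
tool_pos: [0.7098, 0.1374, 0.2724]
ee_rot: [3.13, -0.004, 1.447]
wrist_force: [0.9, -0.1, -1.0]
width: 0.0261
finger_force: 0.0
```

>>> apply_moves --pt "0 0 0 0 0 0 28" --pt "0 0 0 0 0 0 20" --pt "0 0 0 0 0 0 10" --pt "0 0 0 0 0 0 0" --pt "0 0 0 0 0 0 0"

```text
time: 29.4
tool_pos: [0.7103, 0.1375, 0.2744]
ee_rot: [3.128, -0.004, 1.447]
wrist_force: [0.0, 0.5, 4.1]
width: 0.0087
finger_force: 30.0
```

```bash
python3 - <<'E'
from h import *
P=lambda t:np.array(L(t,.195,0,.044))
for k in range(6):
    a=1.60-.235*k
    print([(P(a-.047*i)-P(a)).round(3).tolist() for i in range(1,6)], (P(a-.235)-[0,0,.0188]).round(3))
E
```

```text
[[-0.009, 0.001, 0.002], [-0.018, 0.002, 0.004], [-0.027, 0.003, 0.005], [-0.037, 0.005, 0.006], [-0.046, 0.006, 0.006]] [0.666 0.144 0.279]
[[-0.009, 0.001, -0.0], [-0.019, 0.002, -0.001], [-0.028, 0.003, -0.002], [-0.037, 0.005, -0.003], [-0.046, 0.006, -0.005]] [0.619 0.149 0.274]
[[-0.009, 0.001, -0.002], [-0.018, 0.002, -0.005], [-0.027, 0.003, -0.008], [-0.035, 0.004, -0.012], [-0.044, 0.005, -0.015]] [0.575 0.155 0.259]
[[-0.008, 0.001, -0.004], [-0.016, 0.002, -0.009], [-0.024, 0.003, -0.014], [-0.032, 0.004, -0.02], [-0.039, 0.005, -0.025]] [0.536 0.16  0.234]
[[-0.007, 0.001, -0.006], [-0.014, 0.002, -0.013], [-0.02, 0.003, -0.019], [-0.026, 0.003, -0.026], [-0.032, 0.004, -0.034]] [0.504 0.164 0.2  ]
[[-0.005, 0.001, -0.008], [-0.011, 0.001, -0.016], [-0.015, 0.002, -0.024], [-0.02, 0.002, -0.032], [-0.023, 0.003, -0.04]] [0.481 0.167 0.159]
```

>>> apply_moves --pt "0 0 0 -0.009 0.001 0.002 0" --pt "0 0 0 -0.018 0.002 0.003 0" --pt "0 0 0 -0.027 0.003 0.004 0" --pt "0 0 0 -0.037 0.005 0.005 0" --pt "0 0 0 -0.046 0.006 0.005 0"

```text
time: 29.9
tool_pos: [0.6665, 0.1431, 0.2805]
ee_rot: [3.12, -0.005, 1.446]
wrist_force: [5.0, -0.0, 4.0]
width: 0.0086
finger_force: 30.0
```

>>> apply_moves --pt "0 0 0 -0.009 0.001 0 0" --pt "0 0 0 -0.019 0.002 -0.001 0" --pt "0 0 0 -0.028 0.003 -0.002 0" --pt "0 0 0 -0.037 0.005 -0.003 0" --pt "0 0 0 -0.046 0.006 -0.005 0"

```text
time: 30.4
tool_pos: [0.619, 0.1491, 0.2746]
ee_rot: [3.125, -0.004, 1.446]
wrist_force: [3.5, -0.8, 5.4]
width: 0.0089
finger_force: 30.0
```

>>> apply_moves --pt "0 0 0 -0.009 0.001 -0.002 0" --pt "0 0 0 -0.018 0.002 -0.005 0" --pt "0 0 0 -0.027 0.003 -0.008 0" --pt "0 0 0 -0.035 0.004 -0.012 0" --pt "0 0 0 -0.044 0.005 -0.015 0"

```text
time: 30.9
tool_pos: [0.5737, 0.1547, 0.2568]
ee_rot: [3.13, -0.004, 1.447]
wrist_force: [5.9, 0.5, -0.3]
width: 0.0091
finger_force: 30.0
```

>>> apply_moves --pt "0 0 0 -0.008 0.001 -0.004 0" --pt "0 0 0 -0.016 0.002 -0.009 0" --pt "0 0 0 -0.024 0.003 -0.014 0" --pt "0 0 0 -0.032 0.004 -0.02 0" --pt "0 0 0 -0.039 0.005 -0.025 0"

```text
time: 31.4
tool_pos: [0.5342, 0.1597, 0.231]
ee_rot: [3.132, -0.003, 1.447]
wrist_force: [6.7, 1.3, 0.4]
width: 0.009
finger_force: 30.0
```

>>> apply_moves --pt "0 0 0 -0.007 0.001 -0.006 0" --pt "0 0 0 -0.014 0.002 -0.013 0" --pt "0 0 0 -0.02 0.003 -0.019 0" --pt "0 0 0 -0.026 0.003 -0.026 0" --pt "0 0 0 -0.032 0.004 -0.034 0"

```text
time: 31.9
tool_pos: [0.5029, 0.1636, 0.1974]
ee_rot: [3.13, -0.004, 1.447]
wrist_force: [7.3, 1.7, 1.0]
width: 0.0092
finger_force: 30.0
```

>>> apply_moves --pt "0 0 0 -0.005 0.001 -0.008 0" --pt "0 0 0 -0.011 0.001 -0.016 0" --pt "0 0 0 -0.015 0.002 -0.024 0" --pt "0 0 0 -0.02 0.002 -0.032 0" --pt "0 0 0 -0.022 0.003 -0.036 0"

```text
time: 32.4
tool_pos: [0.482, 0.1663, 0.1609]
ee_rot: [3.128, -0.003, 1.447]
wrist_force: [10.4, -0.8, -0.8]
width: 0.0089
finger_force: 30.0
```

>>> apply_moves --pt "0 0 0 0 0 0 25" --pt "0 0 0 0 0 0 40" --pt "0 0 0 0 0 0 40" --pt "0 0 0 0 0 0.03 40" --pt "0 0 0 0 0 0.07 40"

```text
time: 32.9
tool_pos: [0.4779, 0.1658, 0.2292]
ee_rot: [3.141, 0.0, 1.447]
wrist_force: [0.2, 0.3, -0.7]
width: 0.0373
finger_force: 0.0
```

>>> apply_moves --pt "0 0 0 -0.02 0.003 0 20" --pt "0 0 0 -0.046 0.007 0 0" --pt "0 0 0 -0.046 0.007 0 0" --pt "0 0 0 -0.046 0.007 0 0" --pt "0 0 0 -0.046 0.007 0 0"

```text
time: 33.4
tool_pos: [0.4349, 0.1732, 0.2314]
ee_rot: [3.133, -0.002, 1.447]
wrist_force: [-0.8, -0.2, -0.6]
width: 0.002
finger_force: 0.0
```

>>> apply_moves --pt "0 0 0 0 0 -0.01 0" --pt "0 0 0 0 0 -0.025 0" --pt "0 0 0 0 0 -0.04 0" --pt "0 0 0 0 0 -0.055 0" --pt "0 0 0 0 0 -0.065 0"

```text
time: 33.9
tool_pos: [0.4336, 0.173, 0.1639]
ee_rot: [3.136, -0.002, 1.447]
wrist_force: [0.0, 0.7, 0.3]
width: 0.0003
finger_force: 0.0
```

>>> apply_moves --pt "0 0 0 0 0 -0.005 0" --pt "0 0 0 0 0 -0.01 0" --pt "0 0 0 0 0 -0.015 0" --pt "0 0 0 0 0 -0.02 0" --pt "0 0 0 0 0 -0.025 0"

```text
time: 34.4
tool_pos: [0.4345, 0.1737, 0.143]
ee_rot: [3.132, -0.004, 1.447]
wrist_force: [-4.0, 0.2, 6.6]
width: 0.0004
finger_force: 3.0
```

>>> apply_moves --pt "0 0 0 0 0 -0.005 0" --pt "0 0 0 0 0 -0.01 0" --pt "0 0 0 0 0 -0.015 0" --pt "0 0 0 0 0 -0.02 0" --pt "0 0 0 0 0 -0.025 0"

```text
time: 34.9
tool_pos: [0.4339, 0.1741, 0.1184]
ee_rot: [3.133, -0.004, 1.447]
wrist_force: [-5.9, 0.1, 7.7]
width: 0.0004
finger_force: 3.8
```

>>> apply_moves --pt "0 0 0 0 0 -0.003 0" --pt "0 0 0 0 0 -0.006 0" --pt "0 0 0 0 0 -0.009 0" --pt "0 0 0 0 0 -0.011 0" --pt "0 0 0 0 0 -0.013 0"

```text
time: 35.4
tool_pos: [0.4336, 0.1741, 0.1053]
ee_rot: [3.134, -0.004, 1.447]
wrist_force: [-4.8, 1.5, 7.0]
width: 0.0003
finger_force: 3.8
```

>>> apply_moves --pt "0 0 0 0 0 -0.002 0" --pt "0 0 0 0 0 -0.004 0" --pt "0 0 0 0 0 -0.006 0" --pt "0 0 0 0 0 -0.007 0" --pt "0 0 0 0 0 -0.008 0"

```text
time: 35.9
tool_pos: [0.4336, 0.1742, 0.0988]
ee_rot: [3.134, -0.004, 1.447]
wrist_force: [-9.0, -0.5, 18.0]
width: 0.0004
finger_force: 8.7
```

>>> apply_moves --pt "0 0 0 0 0 -0.001 0" --pt "0 0 0 0 0 -0.001 0" --pt "0 0 0 0 0 -0.001 0" --pt "0 0 0 0 0 -0.001 0" --pt "0 0 0 0 0 -0.001 0"

```text
time: 36.4
tool_pos: [0.4336, 0.1742, 0.0988]
ee_rot: [3.133, -0.005, 1.447]
wrist_force: [-10.0, -1.3, 18.5]
width: 0.0006
finger_force: 8.9
```

Hard stop reached at the same height as when it opened, with force rising to 18 N. Letting go slowly and straight up.

>>> apply_moves --pt "0 0 0 0 0 0.004 0" --pt "0 0 0 0 0 0.008 0" --pt "0 0 0 0 0 0.012 0" --pt "0 0 0 0 0 0.016 0" --pt "0 0 0 0 0 0.02 0"

```text
time: 36.9
tool_pos: [0.4347, 0.1733, 0.1149]
ee_rot: [3.132, -0.003, 1.447]
wrist_force: [0.6, -0.1, 0.3]
width: 0.0004
finger_force: 0.0
```

>>> apply_moves --pt "0 0 0 0 0 0.04 0" --pt "0 0 0 0 0 0.08 0" --pt "0 0 0 0 0 0.12 0" --pt "0 0 0 -0.05 0 0.12 0" --pt "0 0 0 -0.1 -0.04 0.12 0"

```text
time: 37.4
tool_pos: [0.3455, 0.1437, 0.2363]
ee_rot: [3.131, -0.005, 1.451]
wrist_force: [0.0, -1.4, 0.6]
width: 0.0003
finger_force: 0.0
```

```bash
python3 - <<'E'
from h import *
np.set_printoptions(precision=4,suppress=True)
s=snapshot("scene"); print(lidangle(s)); o=get_obs(); print(o["tool_pos"],o["wrist_force"])
save(s,"s10.png",(230,110,350,200),6)
for n in ("scene","top"):
    snapshot(n)
    for q in("lid_bar","pliers","meter","spray_can"): print(n,q,place_of(n,q)[:1])
E
```

```text
(np.float64(-0.03), np.float64(0.9148325358851674))
[0.339  0.1392 0.2354] [-4.8818 -0.6923 -0.6642]
scene lid_bar [{'pixel': [287.4, 145.3], 'score': 0.63}]
scene pliers [{'pixel': [271.2, 286.2], 'score': 0.62}]
scene meter [{'pixel': [322.7, 249.1], 'score': 0.87}]
scene spray_can [{'pixel': [342.8, 220.0], 'score': 0.82}]
top lid_bar [{'pixel': [166.3, 214.9], 'score': 0.93}]
top pliers [{'pixel': [319.0, 126.5], 'score': 0.87}]
top meter [{'pixel': [249.1, 114.8], 'score': 0.88}]
top spray_can [{'pixel': [205.5, 116.7], 'score': 0.87}]
```

View pics/s10.png

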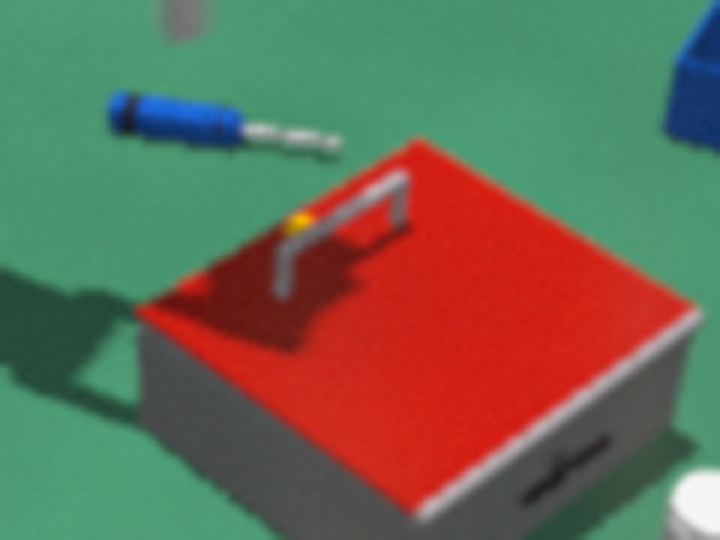

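The lid is flush: its front corner is at (137,310), where it should be when shut, and it stayed there after I let go. Nothing is touching the robot.

```bash
python3 -c "
from bench import *
print(close_job())"
```

```text
the job is handed in; nothing more can be done
None
```

The job is handed in: the red and blue drivers, the only two of the four on the bench, are in notch pairs 1 and 3, the lid is shut and caught, and the meter, pliers and spray can were left untouched.

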